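Scrub out a steel tumbler with the bottle brush

ROBOT

A 7-joint arm with a two-finger parallel gripper is mounted at the origin on a cart in front of the work surface, level with it; the furniture and walls round the work are solid. World frame = base frame: x ahead of the robot, y to its left, z up, the work surface at z = 0. Lengths are in m, angles in degrees, forces in N, time in s.
With the tool pointing down it reaches from about 0.35 to 0.9 m from the base axis. Payload 19.9 kg.
Tool frame: the origin (TCP) lies midway between the tips of the shut fingers; the grasp point (between the pads) lies 19 mm behind it; z points along the fingers, x is the direction in which the jaws open and shut, and the axes are right-handed (so a half turn about z gives the same grasp; the last joint's range is limited). The gripper opens to 85 mm and grips with 20 to 120 N. Pads are 22 mm wide; open, the fingers measure 114 mm over their backs; the gripper's body (76 mm by 85 mm) begins 54 mm behind the grasp point. The pads swing forward as they close: fully open they stand 13 mm farther back than shut.
Start: joints at [-68.497, 23.915, -0.59, 92.452, 0.269, 63.638, -3.037], TCP at [0.253, 0.571, 0.231] pointing down, gripper open.
Joint ranges: [-161.28, 161.28], [-22.2, 115.67], [-73.04, 71.86], [3.21, 147.25], [-68.34, 248.33], [10.77, 114.83], [-161.83, 161.83]. Speed limits (degrees/s): [108.29, 108.29, 136.94, 136.94, 172.46, 172.46, 172.46].

INTERFACE

Orientations are given as a 3x3 rotation matrix whose columns are the frame's x, y, z axes.
In Python, from cell import arm gives the robot as it stands. The module is installed in compiled form; this text tells all that it offers.
- The arm moves only by the tool move_arm, never from a script. Its argument "moves" is a list of rows, each a list of 2 entries, a list of its own where there are three numbers: the shift along the tool's x, y, z in mm, then the turn, a rotation vector about the tool's x, y, z in degrees. A call has 1 to 20 rows; each row shifts and turns the pose as measured when the row begins, along the tool's axes as they then stand; what a row does not reach is not made up. A row lasts 1/10 s, in which the tool goes at most 50 mm and 8.59 degrees, less where a joint would pass 70% of its speed; a pose out of reach is approached as far as the arm can. A call with a gripper value outside its range is refused whole. "claw" is the finger opening in mm, from 0 to 85.4, set as the call begins (left out, the last holds). The fingers move at their own pace and stop on an object; "force" is the grip in N (left out, the last holds). Time passes only in rows, so rows that do not move let the fingers close. It gives the time, the measured TCP pose, the force and the opening at its end, in the units of the state.
- arm.get_state(): the state, without advancing time (a new reading comes with each control period).
- arm.camera(name): name is "scene" or "side" or "wrist"; returns (picture, depth): 420x560x3 uint8, red, green, blue; 420x560 float32, m along the optical axis (not along the pixel's ray), 0 where there is no reading.
- arm.camera_info(name): a dict with "fx", "fy", "cx", "cy" (pixels), "position" and "rotation" of the camera in the world. Camera axes: x right, y up, looking along -z (the intrinsics and any distortion apply to the point x, -y, -z); pixel columns grow to the right and rows downward; lengths in m; the calibration is good to about 2 mm. A picture is of the moment at which its call begins: read the wrist's pose just before it. camera_info takes no time and is no camera call; for the wrist camera it gives the pose at the moment of the call.
- arm.sign_off(): hands the job in, once; it reports no verdict.
Trained networks look in the newest picture that a camera, given by its name, has taken for a name from the list of things; names that differ only in an ending like _2 or _b are one class to them, and where a whole thing is asked for, a point or a joint stands for the part that bears it (a point fixed in the world has none). Each returns a list of dicts, best first, with "conf" (0 to 1); they miss things now and then, are a little off and sometimes report something else, mostly with a low value. They report only what shows in the picture. A call takes as long as a camera call. They do not tell look-alikes from the thing itself.
- arm.look_for(query, camera): "xy" ([column, row] in pixels, amid what is visible of it).
- arm.regions_of(query, camera): "region" (420x560 bool, what is visible of it) and "xy" ([column, row] in pixels, amid what is visible of it).
- arm.spot_point(query, camera): "xy" ([column, row] in pixels: a listed point, or the origin of a listed thing).
The state is a dict: "time_s": time; "joints": joint angles; "qvel": joint speeds; "tau": joint torques, N m; "tool_pos": TCP position; "orientation": TCP orientation; "contact_force": force on the tool from outside, world axes, zero at the start; "wrist_torque": the same for the moment, N m; "finger_gap": finger opening in m.
Only numpy, scipy, OpenCV 4.12 (cv2) and the standard library are available. Lean on these libraries where they do the work, as an engineer would, in place of code of your own. Each camera call takes 0.05 s, during which the arm holds its last target.

TASK

Scrub out the plain steel tumbler with the bottle brush: lift the brush from its white pot, push it gently down to the bottom of the tumbler and brush up and down inside it three times, each time from the very bottom up until the top of the bristles comes out at the mouth. Then stand the brush back in its pot, bristles down and fully home, and let go. The tumbler stays standing where it is, and the beaker, the mug and the brush pot are left in their places.

Things in the scene. Friction and masses are not known exactly. Their poses are not given: they have to be found in the camera images.
- brush_center (a point): Bottle brush, 210 mm long, 0.09 kg, standing bristles down in its pot, nearly upright. This point is on its axis 100 mm above the tip; z runs from bristles to handle. Round grey handle from 100 to 198 mm above the tip, 25 mm across between 122 and 182 mm (grip it there from straight above, about 165 mm above the tip, at any yaw); small wire loop on top, up to 210 mm
- brush_tip (a point): Lower end of the brush on its axis, at the tip of the bristles, 100 mm below brush_center; same axes. The white bristle head reaches from here up to 78 mm and is 63 mm across (the outer 3 mm give way freely; the firm part is 57 mm across and narrows to 40 mm in the lowest 12 mm); above it a bare wire stem up to 100 mm
- tumbler_floor (a point): Centre of the inner floor of the plain steel tumbler: insulated, with a rolled lip and dark foot, without handle, straight-sided, 76 mm across and 130 mm tall, wall 5 mm, so 66 mm across inside; the inner floor is 8 mm above the table and 122 mm below the rim. Loose, 0.35 kg. z points up along its axis
- tumbler_mouth (a point): Centre of the tumbler's open mouth, level with the rim, 130 mm above the table; z up along its axis
- holder_floor (a point): Centre of the inner floor of the brush pot: white stoneware pot, 75 mm tall, 94 mm across at the flared rim, wall 5 mm; inside it is 72 mm across in the lower part and flares to 84 mm at the mouth. The inner floor, on which the brush stands, is 10 mm above the table. Loose, 0.7 kg. z up
- holder_mouth (a point): Centre of the mouth of the brush pot, level with its rim, 75 mm above the table; z up
- beaker: Bystander: tapered orange plastic beaker without handle, 81 mm across at the rim, 112 mm tall, loose; origin at the centre of its underside, z up
- mug: Bystander: white mug with a handle and yellow inside, 84 mm tall, 117 mm over the handle, loose; origin on the table 17 mm from the axis of its round part, towards the handle, z up
Things that resemble listed ones, but are neither listed nor needed, are in the scene too. What is shaped like the part that bears tumbler_floor but purple is not meant.

How it is judged (in metres and radians):
On the way, in this order (a step that is already met when the one before it is completed fails the run):
1. first stroke: the brush tip is down at the bottom of the tumbler (within 18 mm of its inner floor) (z of brush_tip in the frame of tumbler_floor below 0.018 m and x of brush_tip in the frame of tumbler_floor between -0.028 and 0.028 m and y of brush_tip in the frame of tumbler_floor between -0.028 and 0.028 m), for 0.06 s.
2. first stroke: the brush is drawn up so that the top of the bristles is about at the mouth or above (tip 38 to 110 mm above the inner floor), still inside (z of brush_tip in the frame of tumbler_floor between 0.038 and 0.11 m and x of brush_tip in the frame of tumbler_floor between -0.028 and 0.028 m and y of brush_tip in the frame of tumbler_floor between -0.028 and 0.028 m), for 0.06 s.
3. second stroke: the brush tip is down at the bottom of the tumbler (within 18 mm of its inner floor) (all of step 1), for 0.06 s.
4. second stroke: the brush is drawn up so that the top of the bristles is about at the mouth or above (tip 38 to 110 mm above the inner floor), still inside (all of step 2), for 0.06 s.
5. third stroke: the brush tip is down at the bottom of the tumbler (within 18 mm of its inner floor) (all of step 3), for 0.06 s.
6. third stroke: the brush is drawn up so that the top of the bristles is about at the mouth or above (tip 38 to 110 mm above the inner floor), still inside (all of step 4), for 0.06 s.
At the end, for the whole second after the job is handed in: The brush stands at rest in its pot, bristles down, its tip within 12 mm of the pot's floor and 14 mm of its centre, leaning less than 0.3 rad, released. The tumbler stands upright within 50 mm of where it stood, the brush pot within 50 mm, the beaker and the mug upright within 40 mm (z of brush_tip in the frame of holder_floor below 0.012 m and horizontal distance between brush_tip and holder_floor below 0.014 m and angle between brush_center's own z axis and vertical below 0.3 rad and linear speed of brush below 0.02 m/s and contact force between the fingers and brush below 0.5 N and angle between each of tumbler_floor, holder_floor, beaker, mug's own z axis and vertical below 0.1 rad and distance of each of tumbler_floor, holder_floor from where it was at the start of the episode below 0.05 m and distance of each of beaker, mug from where it was at the start of the episode below 0.04 m); the robot touches nothing.
It fails at once if the tumbler is tipped (more than 0.35 rad) (angle between tumbler_floor's own z axis and vertical above 0.35 rad).
It fails at once if the tumbler is lifted off the table (its floor raised more than 25 mm) (height (world z) of tumbler_floor above 0.033 m).
It fails at once if the brush is rammed against the tumbler (more than 40 N) (contact force between brush and tumbler above 40 N).
It fails at once if the brush pot is tipped (more than 0.5 rad) (angle between holder_floor's own z axis and vertical above 0.5 rad).
It fails at once if the beaker or the mug is knocked over (angle between any of beaker, mug's own z axis and vertical above 0.5 rad).
It also fails if it takes over 70 s, if anything falls off the work surface, if the arm or the gripper's body presses on something with over 40 N, if the wrist force passes 120 N, or if a joint passes its speed limit or range.

## Working session

There is one attempt and no reset: what is moved stays moved. The work goes in short steps, Python scripts to look and compute and a tool call to move; the robot and the scene stay as the last step left them, time stands still between calls to the robot, and variables do not carry over. Pictures are saved under pics/ and viewed, and the job is handed in when it is done.

Besides the shell and the picture viewer there is one more tool, called as a command line: name --argument value ..., lists and objects as JSON in quotes. move_arm: Moves the arm, as the interface text tells. Its arguments: {"type":"object","properties":{"moves":{"type":"array"},"claw":{"type":"number"},"force":{"type":"number"}},"required":["moves"]}

```bash
mkdir -p pics; cat > h.py <<'E'
import numpy as np, cv2
from cell import arm
def snap(n,f):
    p,d=arm.camera(n); i=arm.camera_info(n)
    cv2.imwrite('pics/'+f,cv2.cvtColor(p,cv2.COLOR_RGB2BGR)); np.savez('pics/'+f+'.npz',p=p,d=d,pos=i['position'],rot=i['rotation'],k=[i['fx'],i['fy'],i['cx'],i['cy']])
    return p,d,i
def cloud(d,i):
    v,u=np.mgrid[0:420,0:560]
    c=np.stack([(u-i['cx'])/i['fx']*d,-(v-i['cy'])/i['fy']*d,-d],-1)
    return c@np.array(i['rotation']).T+np.array(i['position'])
E
python3 - <<'E'
from h import *
s=arm.get_state();print(s['time_s'],s['tool_pos'],s['orientation'],s['finger_gap'])
for n in['scene','side','wrist']:
    p,d,i=snap(n,n+'0.png');print(n,i)
    P=cloud(d,i)
    for q in['brush_center','tumbler_floor','holder_floor','beaker','mug']:
        for r in arm.regions_of(q,n)[:4]:
            m=r['region']&(d>0); X=P[m]
            print(q,round(r['conf'],2),np.round(r['xy']),m.sum(),np.round(np.percentile(X,[2,50,98],axis=0),3).tolist() if m.sum() else '')
E
```

```text
0.0 [0.25287614 0.57118131 0.23067053] [[ 4.04808757e-01  9.14401279e-01 -4.13246092e-04]
 [ 9.14400556e-01 -4.04808958e-01 -1.15329101e-03]
 [-1.22185649e-03  8.89898441e-05 -9.99999250e-01]] 0.08533187606344728
scene {'fx': 520.6738988502292, 'fy': 520.6738988502292, 'cx': 283.6889485213531, 'cy': 204.41612005038914, 'position': array([-0.11835345, -0.97424559,  0.87458026]), 'rotation': array([[ 0.87267076,  0.25550235, -0.41613013],
       [-0.48814809,  0.43458502, -0.75686677],
       [-0.01253732,  0.86362863,  0.50397262]])}
brush_center 0.87 [372. 262.] 673 [[0.544, -0.189, 0.05], [0.566, -0.169, 0.089], [0.6, -0.133, 0.205]]
tumbler_floor 0.85 [197. 173.] 834 [[0.37, 0.557, 0.007], [0.401, 0.571, 0.082], [0.44, 0.635, 0.13]]
tumbler_floor 0.79 [275. 213.] 1132 [[0.457, 0.154, 0.01], [0.484, 0.167, 0.086], [0.527, 0.227, 0.13]]
holder_floor 0.75 [368. 285.] 1028 [[0.527, -0.206, 0.001], [0.551, -0.184, 0.045], [0.613, -0.117, 0.078]]
beaker 0.56 [332. 217.] 946 [[0.593, 0.059, 0.006], [0.621, 0.079, 0.08], [0.668, 0.135, 0.111]]
beaker 0.51 [370. 259.] 775 [[0.544, -0.189, 0
[... 1058 characters left out ...]
3, 0.062], [0.498, 0.064, 0.084]]
mug 0.44 [273. 153.] 312 [[0.547, -0.208, 0.047], [0.573, -0.154, 0.093], [0.602, -0.124, 0.204]]
wrist {'fx': 290.0825386354396, 'fy': 290.0825386354396, 'cx': 285.22465497326897, 'cy': 213.63889131785777, 'position': array([0.1902437 , 0.59835709, 0.37346214]), 'rotation': array([[ 4.05173928e-01, -8.79690711e-01, -2.48954496e-01],
       [ 9.14239600e-01,  3.89801878e-01,  1.10546138e-01],
       [-2.03480831e-04, -2.72394472e-01,  9.62185642e-01]])}
tumbler_floor 0.87 [355. 305.] 4710 [[0.371, 0.564, 0.007], [0.379, 0.591, 0.083], [0.442, 0.625, 0.13]]
tumbler_floor 0.81 [126. 407.] 654 [[0.245, 0.176, -0.0], [0.461, 0.207, 0.028], [0.475, 0.524, 0.304]]
```

View pics/scene0.png

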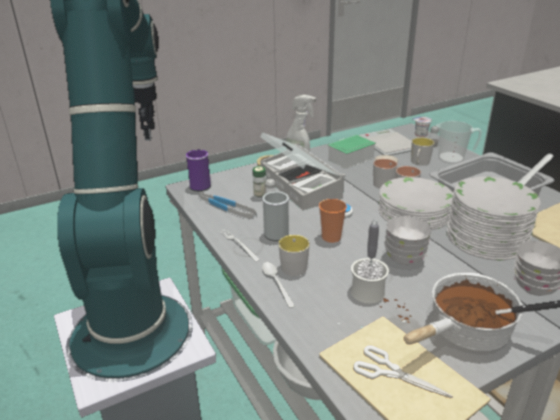

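View pics/side0.png

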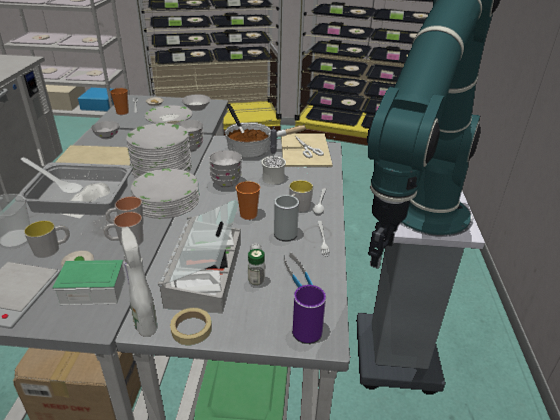

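```bash
python3 - <<'E'
import cv2,numpy as np
a=cv2.imread('pics/side0.png')
b=cv2.resize(a[130:350,200:360],None,fx=2.5,fy=2.5)
s=cv2.imread('pics/scene0.png')
c=cv2.resize(s[150:320,160:420],None,fx=1.8,fy=1.8)
H=max(b.shape[0],c.shape[0]);o=np.zeros((H,800,3),np.uint8);b=b[:, :400]
o[:b.shape[0],:b.shape[1]]=b; w=min(400,c.shape[1]);c=c[:,:w]
o[:c.shape[0],400:400+w]=c
cv2.imwrite('pics/crop0.png',o)
E
```

```text
(no output)
```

View pics/crop0.png

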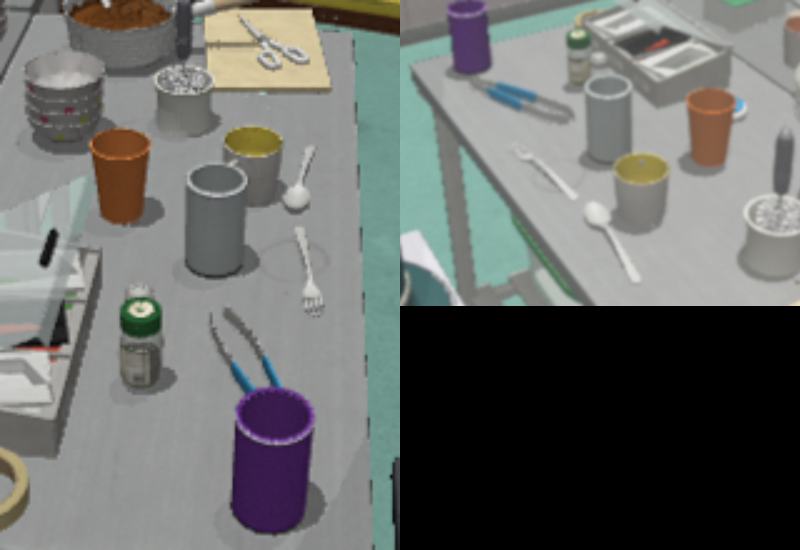

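The candidates for the tumbler are the purple one, at scene (197,173) and side (309,311), and the plain steel one, at scene (275,213) and side (285,216). The crop confirms the second is grey steel without a handle, so that is the one meant. The brush stands in its white pot at scene (370,270), and next I'll measure the axes.

```bash
cat > m.py <<'E'
from h import *
from scipy.optimize import least_squares
def circ(X,r=None):
    c0=X.mean(0)
    if r: s=least_squares(lambda p:np.hypot(*(X-p).T)-r,c0,loss='soft_l1',f_scale=.002);return s.x,r,np.std(s.fun)
    s=least_squares(lambda p:np.hypot(*(X-p[:2]).T)-p[2],[*c0,.04],loss='soft_l1',f_scale=.002);return s.x[:2],s.x[2],np.std(s.fun)
def load(f):
    z=np.load('pics/'+f+'.npz');i=dict(zip(['fx','fy','cx','cy'],z['k']));i['position']=z['pos'];i['rotation']=z['rot'];return z['p'],z['d'],cloud(z['d'],i)
E
python3 - <<'E'
from m import *
A=[]
for f in['scene0.png','side0.png']:
    p,d,P=load(f);X=P[d>0]
    A.append(X)
A.append(np.vstack(A))
for n,X in zip(['scene','side','both'],A):
    def near(c,r,z0,z1):return X[(np.hypot(X[:,0]-c[0],X[:,1]-c[1])<r)&(X[:,2]>z0)&(X[:,2]<z1)]
    T=near((.495,.195),.055,.126,.14); print(n,'tumb rim',len(T),circ(T[:,:2],.036),circ(T[:,:2]))
    T=near((.495,.195),.055,.03,.12); rr=T[:,:2]; print(' tumb body',len(T),circ(rr,.038))
    T=near((.571,-.16),.06,.068,.08); c=T[:,:2];R=np.hypot(*(c-[.571,-.16]).T);print(' pot rim',len(T),circ(c[R>.034],.0445))
    T=near((.571,-.16),.06,.01,.06); print(' pot body',len(T),circ(T[:,:2]))
    for z0,z1 in((.13,.16),(.16,.19)):
        T=near((.571,-.16),.05,z0,z1); print(' handle',z0,len(T),T[:,2].mean().round(3),circ(T[:,:2],.0125),T.min(0).round(3),T.max(0).round(3))
E
```

```text
scene tumb rim 100 (array([0.49505611, 0.19244098]), 0.036, np.float64(0.0026108081240636748)) (array([0.49503363, 0.19229453]), np.float64(0.035630153076690124), np.float64(0.002602404249591722))
 tumb body 809 (array([0.49507817, 0.19376626]), 0.038, np.float64(0.0026847681601109515))
 pot rim 370 (array([ 0.57019805, -0.16204263]), 0.0445, np.float64(0.0027722021871621747))
 pot body 600 (array([ 0.56942773, -0.16298289]), np.float64(0.03877339207967409), np.float64(0.005112245540781595))
 handle 0.13 106 0.145 (array([ 0.57259403, -0.16096043]), 0.0125, np.float64(0.0014777871061000848)) [ 0.558 -0.176  0.13 ] [ 0.584 -0.151  0.16 ]
 handle 0.16 109 0.175 (array([ 0.57305472, -0.16099657]), 0.0125, np.float64(0.0017603967703551343)) [ 0.557 -0.176  0.161] [ 0.584 -0.152  0.19 ]
side tumb rim 97 (array([0.49623635, 0.19458065]), 0.036, np.float64(0.0025932462916078147)) (array([0.49633146, 0.19457854]), np.float64(0.035417728633375875), np.float64(0.0025921402014079035))
 tumb body 709 (array([0.4964357 , 0.19288282]), 0.038, np.float64(0.0026256517794012346))
 pot rim 140 (array(
[... 570 characters left out ...]
66)) (array([0.49556456, 0.19339429]), np.float64(0.035714890947947574), np.float64(0.0027981032147555984))
 tumb body 1518 (array([0.49573163, 0.19324783]), 0.038, np.float64(0.002612907529152318))
 pot rim 510 (array([ 0.57056879, -0.16192527]), 0.0445, np.float64(0.002972951860309638))
 pot body 857 (array([ 0.57082774, -0.16169017]), np.float64(0.04010864384959557), np.float64(0.005514186724800707))
 handle 0.13 160 0.145 (array([ 0.57311028, -0.16130841]), 0.0125, np.float64(0.00228085743288452)) [ 0.558 -0.176  0.13 ] [ 0.586 -0.143  0.16 ]
 handle 0.16 155 0.175 (array([ 0.57330599, -0.16171838]), 0.0125, np.float64(0.0023362130854935625)) [ 0.557 -0.176  0.161] [ 0.586 -0.144  0.19 ]
```

move_arm --moves '[[[0,0,-40],[0,0,0]],[[0,0,-40],[0,0,0]],[[-27,29,0],[0,0,0]],[[-27,29,0],[0,0,0]],[[-27,29,0],[0,0,0]],[[-27,29,0],[0,0,0]],[[-27,29,0],[0,0,0]],[[-27,29,0],[0,0,0]],[[-27,29,0],[0,0,0]],[[-27,29,0],[0,0,0]],[[-27,29,0],[0,0,0]],[[-27,29,0],[0,0,0]],[[-27,29,0],[0,0,0]],[[-27,29,0],[0,0,0]],[[-27,29,0],[0,0,0]],[[-27,29,0],[0,0,0]],[[-27,29,0],[0,0,0]],[[-27,29,0],[0,0,0]],[[-27,29,0],[0,0,0]],[[-27,29,0],[0,0,0]]]' --claw 85

```text
time_s: 2.9
tool_pos: [0.542, -0.1057, 0.3158]
orientation: [[0.396, 0.918, 0.006], [0.918, -0.396, 0.006], [0.007, 0.003, -1.0]]
contact_force: [1.1, 1.0, 0.6]
finger_gap: 0.0848
```

```bash
cat > go.py <<'E'
from h import *
import sys
def to(x,y,z=None):
    s=arm.get_state();R=np.array(s['orientation']);p=np.array(s['tool_pos'])
    D=np.array([x,y,p[2] if z is None else z])-p
    from scipy.spatial.transform import Rotation as Ro
    # straight-down error, keeping yaw
    zt=R[:,2];w=np.cross(zt,[0,0,-1])
    print('t',s['time_s'],'p',p.round(4),'shift mm',(R.T@D*1e3).round(1),'tiltfix deg',np.degrees(R.T@w).round(2),'F',np.round(s['contact_force'],1),'T',np.round(s['wrist_torque'],2),'gap',round(s['finger_gap'],4),'j',np.round(s['joints'],0))
if __name__=='__main__': to(*map(float,sys.argv[1:]))
E
python3 go.py .5733 -.1615 .158
```

```text
t 2.9 p [ 0.542  -0.1057  0.3158] shift mm [-40.   50.4 157.7] tiltfix deg [ 0.18 -0.43  0.  ] F [1.1 1.  0.6] T [ 0.   -0.06 -0.05] gap 0.0848 j [-19.  14.  32.  98.  -8.  70.  82.]
```

move_arm --moves '[[[-20,25,0],[0.2,-0.4,0]],[[-20,25,0],[0,0,0]],[[0,0,0],[0,0,0]],[[0,0,0],[0,0,0]]]'

```text
time_s: 3.3
tool_pos: [0.5733, -0.1702, 0.3153]
orientation: [[0.401, 0.916, -0.001], [0.916, -0.401, -0.002], [-0.002, -0.0, -1.0]]
contact_force: [0.4, 0.9, 0.0]
finger_gap: 0.0853
```

```bash
python3 go.py .5733 -.1615 .158; python3 - <<'E'
from m import *
snap('wrist','w1.png');p,d,P=load('w1.png');X=P[d>0]
def near(c,r,z0,z1):return X[(np.hypot(X[:,0]-c[0],X[:,1]-c[1])<r)&(X[:,2]>z0)&(X[:,2]<z1)]
for z0,z1 in((.13,.16),(.16,.19)):
    T=near((.5733,-.1615),.03,z0,z1); print(len(T),circ(T[:,:2],.0125) if len(T)>5 else '')
T=near((.571,-.16),.06,.068,.08);c=T[:,:2];R=np.hypot(*(c-[.571,-.16]).T);print(' pot rim',len(T),circ(c[R>.036],.0445))
E
```

```text
t 3.3 p [ 0.5733 -0.1702  0.3153] shift mm [  8.3  -3.5 157.3] tiltfix deg [-0.    0.12  0.  ] F [0.4 0.9 0. ] T [0.06 0.   0.05] gap 0.0853 j [-12.  20.  34.  91. -11.  72.  89.]
107 (array([ 0.57335878, -0.16155945]), 0.0125, np.float64(0.0002725681066007107))
128 (array([ 0.57355983, -0.1616384 ]), 0.0125, np.float64(0.00016924777167133748))
 pot rim 1393 (array([ 0.57173353, -0.16115412]), 0.0445, np.float64(0.0017850967708903228))
```

View pics/w1.png

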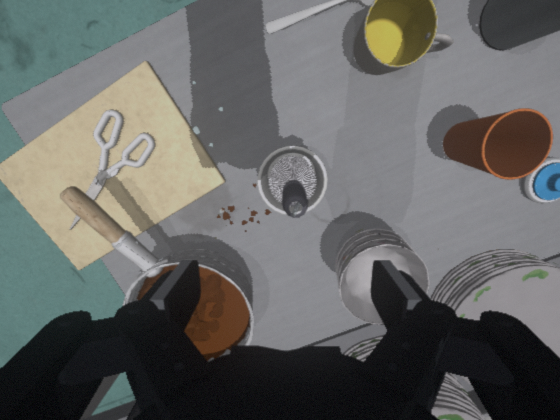

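move_arm --moves '[[[8,-4,0],[0,0.1,0]],[[0,0,0],[0,0,0]],[[0,0,25],[0,0,0]],[[0,0,25],[0,0,0]],[[0,0,0],[0,0,0]]]'

```text
time_s: 3.85
tool_pos: [0.5728, -0.1553, 0.2657]
orientation: [[0.395, 0.918, 0.003], [0.918, -0.395, 0.002], [0.003, 0.002, -1.0]]
contact_force: [-0.0, 1.3, -0.4]
finger_gap: 0.085
```

```bash
python3 go.py .5735 -.1616 .158
```

```text
t 3.85 p [ 0.5728 -0.1553  0.2657] shift mm [ -5.8   2.8 107.7] tiltfix deg [ 0.13 -0.19  0.  ] F [-0.   1.3 -0.4] T [ 0.01  0.02 -0.06] gap 0.085 j [-13.  21.  33.  96. -12.  66.  90.]
```

move_arm --moves '[[[0,0,0],[0,0,0]],[[0,0,0],[0,0,0]]]'

```text
time_s: 4.05
tool_pos: [0.5732, -0.1544, 0.2676]
orientation: [[0.394, 0.919, 0.005], [0.919, -0.394, 0.002], [0.004, 0.003, -1.0]]
contact_force: [0.1, 0.3, 0.2]
finger_gap: 0.0849
```

```bash
python3 go.py .5735 -.1616 .158;python3 go.py .5735 -.1616 .158
```

```text
t 4.05 p [ 0.5732 -0.1544  0.2676] shift mm [ -6.9   2.7 109.6] tiltfix deg [ 0.19 -0.23  0.  ] F [0.1 0.3 0.2] T [ 0.03  0.03 -0.01] gap 0.0849 j [-13.  21.  33.  96. -12.  67.  90.]
t 4.05 p [ 0.5732 -0.1544  0.2676] shift mm [ -6.9   2.7 109.6] tiltfix deg [ 0.19 -0.23  0.  ] F [0.1 0.3 0.2] T [ 0.03  0.03 -0.01] gap 0.0849 j [-13.  21.  33.  96. -12.  67.  90.]
```

move_arm --moves '[[[0,0,0],[0,0,0]],[[0,0,0],[0,0,0]]]'

```text
time_s: 4.25
tool_pos: [0.5739, -0.1544, 0.2696]
orientation: [[0.394, 0.919, 0.007], [0.919, -0.394, 0.002], [0.005, 0.006, -1.0]]
contact_force: [0.5, 0.4, -0.6]
finger_gap: 0.085
```

```bash
python3 go.py .5735 -.1616 .158;python3 go.py .5735 -.1616 .158
```

```text
t 4.25 p [ 0.5739 -0.1544  0.2696] shift mm [ -7.4   1.8 111.6] tiltfix deg [ 0.33 -0.28  0.  ] F [ 0.5  0.4 -0.6] T [-0.03  0.05 -0.  ] gap 0.085 j [-13.  21.  33.  96. -12.  67.  90.]
t 4.25 p [ 0.5739 -0.1544  0.2696] shift mm [ -7.4   1.8 111.6] tiltfix deg [ 0.33 -0.28  0.  ] F [ 0.5  0.4 -0.6] T [-0.03  0.05 -0.  ] gap 0.085 j [-13.  21.  33.  96. -12.  67.  90.]
```

move_arm --moves '[[[-6,2,10],[0.3,-0.3,0]],[[0,0,10],[0,0,0]],[[0,0,10],[0,0,0]],[[0,0,10],[0,0,0]]]'

```text
time_s: 4.65
tool_pos: [0.5739, -0.1618, 0.2279]
orientation: [[0.394, 0.919, 0.002], [0.919, -0.394, -0.001], [-0.0, 0.002, -1.0]]
contact_force: [0.0, 0.1, -0.4]
finger_gap: 0.0852
```

```bash
python3 go.py .5735 -.1616 .158
```

```text
t 4.65 p [ 0.5739 -0.1618  0.2279] shift mm [ 0.  -0.6 69.9] tiltfix deg [0.13 0.01 0.  ] F [ 0.   0.1 -0.4] T [ 0.   -0.02  0.04] gap 0.0852 j [-12.  24.  32.  98. -14.  62.  91.]
```

move_arm --moves '[[[0,0,12],[0.1,0,0]],[[0,0,12],[0,0,0]],[[0,0,12],[0,0,0]],[[0,0,12],[0,0,0]],[[0,0,9],[0,0,0]],[[0,0,5],[0,0,0]]]'

```text
time_s: 5.25
tool_pos: [0.5729, -0.1614, 0.1581]
orientation: [[0.394, 0.919, -0.003], [0.919, -0.394, -0.0], [-0.001, -0.003, -1.0]]
contact_force: [1.1, 0.3, -0.5]
finger_gap: 0.0848
```

```bash
python3 go.py .5735 -.1616 .158
```

```text
t 5.25 p [ 0.5729 -0.1614  0.1581] shift mm [0.  0.7 0.1] tiltfix deg [-0.15  0.07  0.  ] F [ 1.1  0.3 -0.5] T [-0.03 -0.01 -0.03] gap 0.0848 j [-10.  28.  30. 101. -17.  55.  94.]
```

move_arm --moves '[[[0,1,0],[0,0,0]],[[0,0,0],[0,0,0]],[[0,0,0.5],[0,0,0]],[[0,0,0.5],[0,0,0]],[[0,0,0.5],[0,0,0]],[[0,0,0.5],[0,0,0]],[[0,0,0.5],[0,0,0]],[[0,0,0.5],[0,0,0]]]' --claw 0 --force 70

```text
time_s: 6.05
tool_pos: [0.5751, -0.1622, 0.1575]
orientation: [[0.394, 0.919, 0.001], [0.919, -0.394, -0.0], [0.0, 0.001, -1.0]]
contact_force: [-1.9, 1.3, 7.8]
finger_gap: 0.0231
```

```bash
python3 go.py .5735 -.1616 .158
```

```text
t 6.05 p [ 0.5751 -0.1622  0.1575] shift mm [-0.1 -1.7 -0.5] tiltfix deg [ 0.04 -0.01  0.  ] F [-1.9  1.3  7.8] T [ 0.18  0.82 -0.02] gap 0.0231 j [-10.  28.  30. 101. -17.  55.  94.]
```

move_arm --moves '[[[0,-1,-10],[0,0,0]],[[0,0,-15],[0,0,0]],[[0,0,-15],[0,0,0]],[[0,0,-15],[0,0,0]],[[0,0,-15],[0,0,0]],[[0,0,-15],[0,0,0]],[[0,0,-15],[0,0,0]],[[0,0,-15],[0,0,0]],[[0,0,-15],[0,0,0]],[[0,0,-15],[0,0,0]],[[0,0,-15],[0,0,0]],[[0,0,-15],[0,0,0]]]'

```text
time_s: 7.25
tool_pos: [0.5723, -0.1627, 0.351]
orientation: [[0.396, 0.918, 0.006], [0.918, -0.396, -0.001], [0.001, 0.006, -1.0]]
contact_force: [0.0, 0.1, -1.0]
finger_gap: 0.0232
```

```bash
python3 go.py .4957 .1933; python3 - <<'E'
from h import *
snap('scene','s2.png');snap('side','d2.png')
E
```

```text
t 7.25 p [ 0.5723 -0.1627  0.351 ] shift mm [ 296.5 -211.3   -0.9] tiltfix deg [ 0.34 -0.07  0.  ] F [ 0.   0.1 -1. ] T [-0.01  0.05  0.04] gap 0.0232 j [-13.  18.  34.  89. -10.  76.  88.]
```

View pics/s2.png

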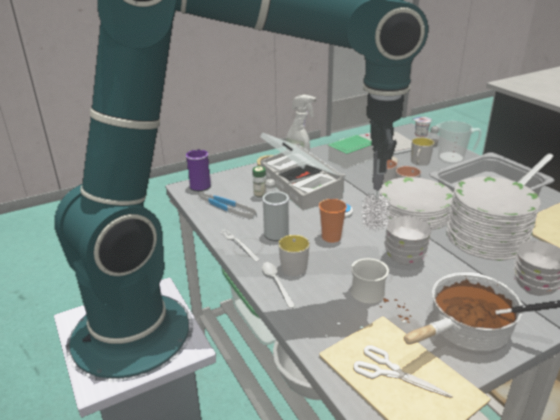

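move_arm --moves '[[[15,-10,0],[0.3,0,0]],[[25,-18,0],[0,0,0]],[[25,-18,0],[0,0,0]],[[25,-18,0],[0,0,0]],[[25,-18,0],[0,0,0]],[[25,-18,0],[0,0,0]],[[25,-18,0],[0,0,0]],[[25,-18,0],[0,0,0]],[[25,-18,0],[0,0,0]],[[25,-18,0],[0,0,0]],[[15,-11,0],[0,0,0]],[[8,-6,0],[0,0,0]],[[0,0,0],[0,0,0]]]'

```text
time_s: 8.65
tool_pos: [0.4973, 0.1632, 0.352]
orientation: [[0.4, 0.917, 0.003], [0.917, -0.4, -0.001], [0.0, 0.004, -1.0]]
contact_force: [0.1, -0.7, -1.8]
finger_gap: 0.0235
```

```bash
python3 go.py .4957 .1933 
```

```text
t 8.65 p [0.4973 0.1632 0.352 ] shift mm [ 27.  -13.5  -0. ] tiltfix deg [ 0.2 -0.   0. ] F [ 0.1 -0.7 -1.8] T [-0.    0.02  0.02] gap 0.0235 j [-41.   8.  22.  98.  -3.  74.  48.]
```

move_arm --moves '[[[15,-8,0],[0.2,0,0]],[[9,-5,0],[0,0,0]],[[0,0,0],[0,0,0]]]'

```text
time_s: 8.95
tool_pos: [0.4955, 0.1894, 0.3521]
orientation: [[0.403, 0.915, 0.0], [0.915, -0.403, -0.0], [-0.0, 0.0, -1.0]]
contact_force: [0.1, -0.2, -0.7]
finger_gap: 0.0233
```

```bash
python3 go.py .4957 .1933; python3 - <<'E'
from m import *
for n in('scene','side','wrist'):
    snap(n,n+'3.png');p,d,P=load(n+'3.png');X=P[d>0]
    def near(c,r,z0,z1):return X[(np.hypot(X[:,0]-c[0],X[:,1]-c[1])<r)&(X[:,2]>z0)&(X[:,2]<z1)]
    for z0,z1,r in((.195,.215,.028),(.215,.25,.03),(.25,.28,.03),(.305,.325,.0125)):
        T=near((.4957,.1933),.05,z0,z1); print(n,z0,len(T),circ(T[:,:2],r)[::2] if len(T)>5 else '',T.min(0).round(3) if len(T) else '',T.max(0).round(3) if len(T) else '')
    T=near((.4957,.1933),.05,.126,.136); print('rim',len(T),circ(T[:,:2],.036)[::2] if len(T)>5 else '')
E
python3 -c "
import cv2,numpy as np
a=cv2.imread('pics/scene3.png');b=cv2.imread('pics/side3.png')
a=cv2.resize(a[100:280,200:330],None,fx=3,fy=3);b=cv2.resize(b[100:280,220:350],None,fx=3,fy=3)
cv2.imwrite('pics/c3.png',np.hstack([a,b]))"
```

```text
t 8.95 p [0.4955 0.1894 0.3521] shift mm [ 3.6 -1.4 -0. ] tiltfix deg [0.02 0.02 0.  ] F [ 0.1 -0.2 -0.7] T [0.03 0.02 0.  ] gap 0.0233 j [-43.   9.  21.  97.  -3.  74.  45.]
scene 0.195 43 (array([0.50060023, 0.19751565]), np.float64(0.007593131818331077)) [0.468 0.161 0.203] [0.521 0.205 0.214]
scene 0.215 234 (array([0.50013132, 0.19922645]), np.float64(0.007618710996583483)) [0.462 0.157 0.215] [0.526 0.213 0.25 ]
scene 0.25 247 (array([0.50075583, 0.20037204]), np.float64(0.008803625805938173)) [0.462 0.153 0.25 ] [0.526 0.225 0.28 ]
scene 0.305 47 (array([0.49593452, 0.19129562]), np.float64(0.002048478168050945)) [0.482 0.175 0.306] [0.503 0.195 0.325]
rim 111 (array([0.49383332, 0.19143806]), np.float64(0.00274640319975189))
side 0.195 37 (array([0.49155192, 0.17328548]), np.float64(0.007448022302873445)) [0.467 0.163 0.206] [0.521 0.214 0.215]
side 0.215 193 (array([0.49575635, 0.17943476]), np.float64(0.008115691924753357)) [0.464 0.17  0.215] [0.526 0.223 0.25 ]
side 0.25 218 (array([0.49473806, 0.17684733]), np.float64(0.008751862606205465)) [0.463 0.158 0.25 ] [0.526 0.222 0.28 ]
side 0.305 36 (array([0.49480428, 0.18583906]), np.float64(0.0023762077638577734)) [0.483 0.188 0.306] [0.506 0.203 0.325]
rim 95 (array([0.49684432, 0.1948571 ]), np.float64(0.0025002582072430335))
wrist 0.195 22 (array([0.49368223, 0.1868354 ]), np.float64(0.004259818111312584)) [0.464 0.183 0.208] [0.506 0.217 0.215]
wrist 0.215 431 (array([0.49531687, 0.1879483 ]), np.float64(0.004551144753138004)) [0.463 0.158 0.215] [0.516 0.22  0.25 ]
wrist 0.25 2874 (array([0.50430592, 0.18306184]), np.float64(0.007766100016082804)) [0.463 0.157 0.25 ] [0.525 0.22  0.28 ]
wrist 0.305 111 (array([0.49611485, 0.18725779]), np.float64(0.000547622695357652)) [0.483 0.181 0.309] [0.492 0.2   0.325]
rim 414 (array([0.49633729, 0.19293186]), np.float64(0.001615628354044728))
```

View pics/c3.png

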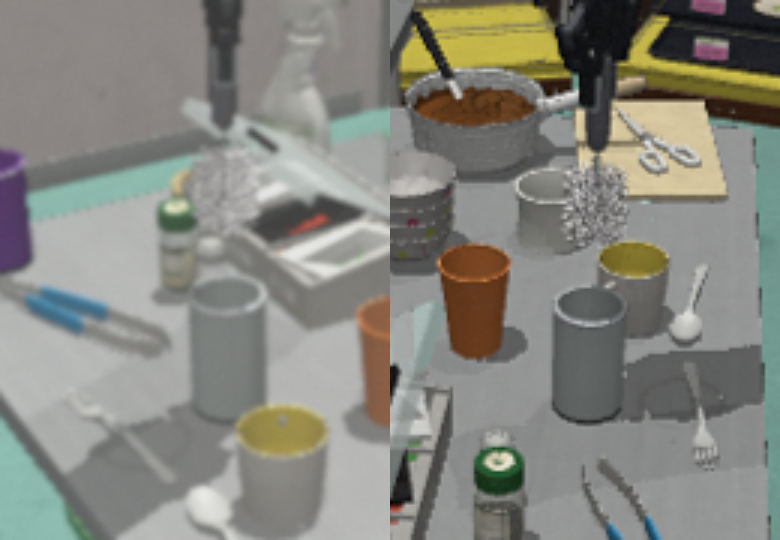

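View pics/wrist3.png

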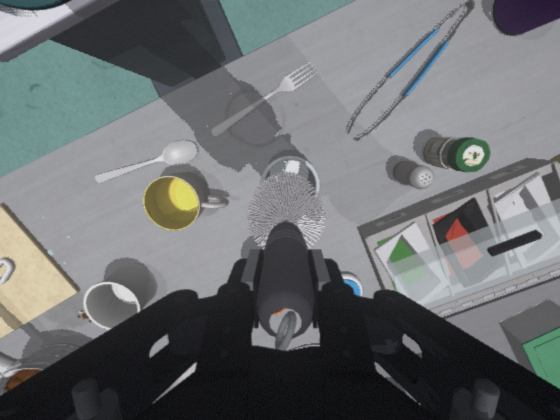

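move_arm --moves '[[[4,-2,10],[0,0,0]],[[0,0,15],[0,0,0]],[[0,0,15],[0,0,0]],[[0,0,8],[0,0,0]],[[0,0,4],[0,0,0]]]'

```text
time_s: 9.6
tool_pos: [0.4959, 0.1912, 0.2968]
orientation: [[0.407, 0.914, 0.001], [0.914, -0.407, -0.0], [0.0, 0.001, -1.0]]
contact_force: [0.5, -0.6, -1.3]
finger_gap: 0.0232
```

```bash
python3 go.py .497 .194 .162
```

```text
t 9.6 p [0.4959 0.1912 0.2968] shift mm [  3.   -0.3 134.8] tiltfix deg [ 0.06 -0.01  0.  ] F [ 0.5 -0.6 -1.3] T [0.01 0.01 0.02] gap 0.0232 j [-42.  11.  21. 102.  -4.  68.  46.]
```

move_arm --moves '[[[3,0,3],[0,0,0]],[[0,0,4],[0,0,0]],[[0,0,4],[0,0,0]]]'

```text
time_s: 9.9
tool_pos: [0.4976, 0.1942, 0.2855]
orientation: [[0.407, 0.914, 0.002], [0.914, -0.407, -0.0], [0.001, 0.002, -1.0]]
contact_force: [-1.0, 0.3, -1.6]
finger_gap: 0.0234
```

```bash
python3 go.py .497 .194 .162; python3 - <<'E'
from m import *
for n in('scene','side','wrist'):
    snap(n,n+'4.png');p,d,P=load(n+'4.png');X=P[d>0]
    def near(c,r,z0,z1):return X[(np.hypot(X[:,0]-c[0],X[:,1]-c[1])<r)&(X[:,2]>z0)&(X[:,2]<z1)]
    T=near((.496,.193),.05,.165,.215)
    if len(T)>5:
        a,b=np.percentile(T[:,:2],[1,99],axis=0); print(n,len(T),a.round(4),b.round(4),((a+b)/2).round(4))
        R=np.array(arm.camera_info(n)['rotation'])[:,0]; q=T@R; lo,hi=np.percentile(q,[1,99]); print(' across',round(hi-lo,4),'mid',((lo+hi)/2).round(4),'tumbler mid',(np.array([.496,.193,.19])@R).round(4),'tcp+',R.round(2))
E
python3 -c "
import cv2,numpy as np
a=cv2.imread('pics/scene4.png');b=cv2.imread('pics/side4.png')
a=cv2.resize(a[120:260,220:330],None,fx=3.5,fy=3.5);b=cv2.resize(b[120:260,230:340],None,fx=3.5,fy=3.5)
cv2.imwrite('pics/c4.png',np.hstack([a,b]))"
```

```text
t 9.9 p [0.4976 0.1942 0.2855] shift mm [ -0.5  -0.6 123.5] tiltfix deg [ 0.09 -0.04  0.  ] F [-1.   0.3 -1.6] T [-0.01  0.02 -0.  ] gap 0.0234 j [-42.  12.  21. 102.  -5.  66.  46.]
scene 362 [0.4645 0.1629] [0.5236 0.2196] [0.494  0.1913]
 across 0.0594 mid 0.3354 tumbler mid 0.3363 tcp+ [ 0.87 -0.49 -0.01]
side 319 [0.466  0.1683] [0.5255 0.2248] [0.4958 0.1966]
 across 0.0604 mid -0.5075 tumbler mid -0.5072 tcp+ [-1.   -0.09  0.02]
wrist 3470 [0.466 0.165] [0.5209 0.224 ] [0.4934 0.1945]
 across 0.0594 mid 0.3794 tumbler mid 0.3782 tcp+ [0.41 0.91 0.  ]
```

View pics/c4.png

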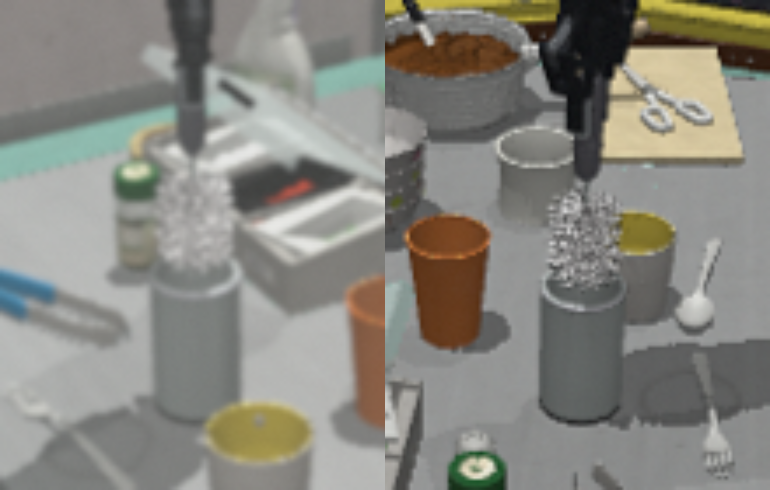

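move_arm --moves '[[[-0.5,0,6],[0.1,0,0]],[[0,0,8],[0,0,0]],[[0,0,8],[0,0,0]],[[0,0,8],[0,0,0]]]'

```text
time_s: 10.45
tool_pos: [0.4977, 0.1938, 0.2544]
orientation: [[0.407, 0.914, 0.001], [0.913, -0.407, 0.002], [0.002, 0.001, -1.0]]
contact_force: [0.5, -0.3, -0.6]
finger_gap: 0.0237
```

```bash
python3 go.py .497 .194 .162
```

```text
t 10.45 p [0.4977 0.1938 0.2544] shift mm [-0.3 -0.8 92.4] tiltfix deg [ 0.04 -0.12  0.  ] F [ 0.5 -0.3 -0.6] T [-0.02 -0.02 -0.04] gap 0.0237 j [-42.  14.  21. 105.  -5.  63.  46.]
```

Entered without any contact force, so I continue down.

move_arm --moves '[[[0,-1,10],[0,-0.1,0]],[[0,0,10],[0,0,0]],[[0,0,10],[0,0,0]],[[0,0,10],[0,0,0]],[[0,0,10],[0,0,0]],[[0,0,8],[0,0,0]]]'

```text
time_s: 11.05
tool_pos: [0.4962, 0.194, 0.1903]
orientation: [[0.407, 0.914, -0.001], [0.914, -0.407, -0.001], [-0.001, -0.0, -1.0]]
contact_force: [1.3, -0.6, -0.9]
finger_gap: 0.0232
```

```bash
python3 go.py .497 .194 .162
```

```text
t 11.05 p [0.4962 0.194  0.1903] shift mm [ 0.3  0.8 28.3] tiltfix deg [-0.01  0.06  0.  ] F [ 1.3 -0.6 -0.9] T [-0.06  0.02 -0.03] gap 0.0232 j [-41.  18.  20. 109.  -7.  55.  48.]
```

move_arm --moves '[[[0,1,8],[0,0,0]],[[0,0,7],[0,0,0]],[[0,0,5],[0,0,0]],[[0,0,3],[0,0,0]],[[0,0,2],[0,0,0]]]'

```text
time_s: 11.55
tool_pos: [0.4971, 0.1935, 0.1623]
orientation: [[0.407, 0.913, -0.001], [0.913, -0.407, -0.001], [-0.002, -0.001, -1.0]]
contact_force: [-0.3, 0.2, -1.0]
finger_gap: 0.0233
```

```bash
python3 go.py .497 .194 .158
```

```text
t 11.55 p [0.4971 0.1935 0.1623] shift mm [ 0.5 -0.3  4.3] tiltfix deg [-0.03  0.1   0.  ] F [-0.3  0.2 -1. ] T [-0.06 -0.03 -0.03] gap 0.0233 j [-41.  20.  19. 110.  -8.  52.  49.]
```

move_arm --moves '[[[0,0,2],[0,0,0]],[[0,0,2],[0,0,0]],[[0,0,2],[0,0,0]]]'

```text
time_s: 11.85
tool_pos: [0.4974, 0.1936, 0.1564]
orientation: [[0.407, 0.914, -0.0], [0.913, -0.407, -0.001], [-0.001, 0.0, -1.0]]
contact_force: [-0.9, -0.2, -1.1]
finger_gap: 0.0233
```

```bash
python3 go.py .497 .194 .158; python3 - <<'E'
from h import *
snap('scene','s5.png');snap('side','d5.png')
a=cv2.imread('pics/s5.png');b=cv2.imread('pics/d5.png')
a=cv2.resize(a[120:260,220:330],None,fx=3.5,fy=3.5);b=cv2.resize(b[120:260,230:340],None,fx=3.5,fy=3.5)
cv2.imwrite('pics/c5.png',np.hstack([a,b]))
E
```

```text
t 11.85 p [0.4974 0.1936 0.1564] shift mm [ 0.1 -0.5 -1.6] tiltfix deg [0.01 0.05 0.  ] F [-0.9 -0.2 -1.1] T [-0.01  0.03 -0.01] gap 0.0233 j [-41.  20.  19. 110.  -9.  51.  49.]
```

View pics/c5.png

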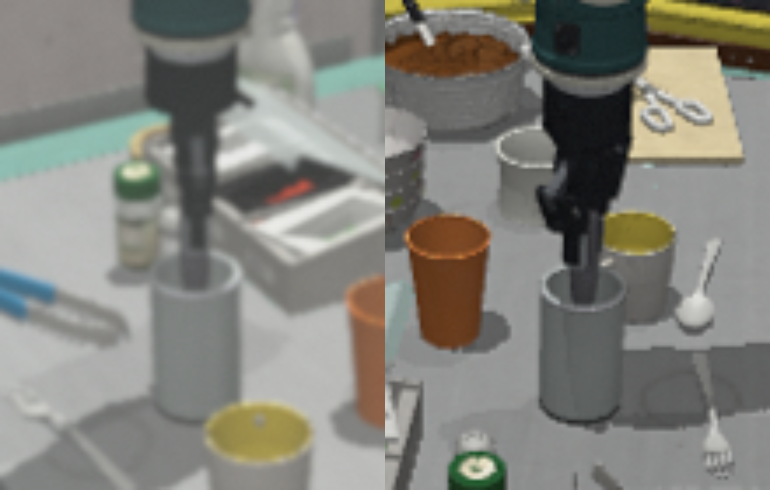

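move_arm --moves '[[[0,0,1.5],[0,0,0]],[[0,0,1.5],[0,0,0]]]'

```text
time_s: 12.15
tool_pos: [0.4988, 0.1939, 0.1553]
orientation: [[0.407, 0.913, 0.003], [0.913, -0.407, 0.001], [0.002, 0.002, -1.0]]
contact_force: [-7.2, -4.0, 36.9]
finger_gap: 0.0234
```

```bash
python3 go.py .497 .194 .158
```

```text
t 12.15 p [0.4988 0.1939 0.1553] shift mm [-0.7 -1.7 -2.7] tiltfix deg [ 0.12 -0.09  0.  ] F [-7.2 -4.  36.9] T [-1.48  2.05 -0.04] gap 0.0234 j [-40.  21.  19. 110.  -9.  51.  49.]
```

Firm floor contact at TCP z of about 0.1555, at 37 N, which is close to the limit. I'll back off and keep about 4 mm off the floor in the next strokes.

move_arm --moves '[[[0,0,-6],[0,0,0]],[[0,-1,-10],[0,0,0]],[[0,0,-10],[0,0,0]],[[0,0,-10],[0,0,0]],[[0,0,-10],[0,0,0]],[[0,0,-8],[0,0,0]],[[0,0,-2],[0,0,0]]]'

```text
time_s: 12.85
tool_pos: [0.498, 0.1945, 0.2167]
orientation: [[0.407, 0.913, 0.004], [0.913, -0.407, 0.001], [0.003, 0.003, -1.0]]
contact_force: [0.4, 0.0, -1.4]
finger_gap: 0.0234
```

```bash
python3 go.py .497 .194 .160
```

```text
t 12.85 p [0.498  0.1945 0.2167] shift mm [-1.  -0.9 56.7] tiltfix deg [ 0.18 -0.17  0.  ] F [ 0.4  0.  -1.4] T [ 0.03  0.04 -0.02] gap 0.0234 j [-42.  16.  20. 107.  -6.  58.  47.]
```

move_arm --moves '[[[-1,-1,0],[0.2,-0.2,0]],[[0,0,8],[0,0,0]],[[0,0,10],[0,0,0]],[[0,0,10],[0,0,0]],[[0,0,8],[0,0,0]],[[0,0,6],[0,0,0]],[[0,0,3],[0,0,0]]]'

```text
time_s: 13.55
tool_pos: [0.4955, 0.1934, 0.166]
orientation: [[0.407, 0.913, -0.004], [0.913, -0.407, -0.002], [-0.003, -0.002, -1.0]]
contact_force: [0.4, 0.3, -1.5]
finger_gap: 0.0231
```

```bash
python3 go.py .497 .194 .160
```

```text
t 13.55 p [0.4955 0.1934 0.166 ] shift mm [1.2 1.2 6. ] tiltfix deg [-0.14  0.19  0.  ] F [ 0.4  0.3 -1.5] T [0.07 0.03 0.06] gap 0.0231 j [-41.  20.  20. 110.  -8.  52.  49.]
```

move_arm --moves '[[[1,1,3],[-0.1,0.2,0]],[[0,0,1.5],[0,0,0]],[[0,0,0.5],[0,0,0]]]'

```text
time_s: 13.85
tool_pos: [0.4969, 0.1939, 0.1602]
orientation: [[0.407, 0.913, -0.001], [0.913, -0.407, 0.0], [0.0, -0.001, -1.0]]
contact_force: [0.8, -0.6, -0.9]
finger_gap: 0.0234
```

```bash
python3 go.py .497 .194 .160
```

```text
t 13.85 p [0.4969 0.1939 0.1602] shift mm [0.1 0.  0.2] tiltfix deg [-0.04 -0.01  0.  ] F [ 0.8 -0.6 -0.9] T [ 0.01 -0.01 -0.03] gap 0.0234 j [-41.  20.  19. 110.  -8.  51.  49.]
```

move_arm --moves '[[[0,0,-6],[0,0,0]],[[0,0,-10],[0,0,0]],[[0,0,-10],[0,0,0]],[[0,0,-10],[0,0,0]],[[0,0,-10],[0,0,0]],[[0,0,-6],[0,0,0]],[[0,0,-1],[0,0,0]]]'

```text
time_s: 14.55
tool_pos: [0.4978, 0.1942, 0.2202]
orientation: [[0.407, 0.913, 0.003], [0.913, -0.407, 0.002], [0.003, 0.001, -1.0]]
contact_force: [0.4, 0.1, -1.1]
finger_gap: 0.0229
```

```bash
python3 go.py .497 .194 .160
```

```text
t 14.55 p [0.4978 0.1942 0.2202] shift mm [-0.7 -0.7 60.2] tiltfix deg [ 0.08 -0.18  0.  ] F [ 0.4  0.1 -1.1] T [-0.03  0.    0.01] gap 0.0229 j [-42.  16.  20. 107.  -6.  58.  47.]
```

```bash
python3 - <<'E'
from m import *
snap('scene','s6.png');snap('side','d6.png')
a=cv2.imread('pics/s6.png');b=cv2.imread('pics/d6.png')
a=cv2.resize(a[120:260,220:330],None,fx=3.5,fy=3.5);b=cv2.resize(b[120:260,230:340],None,fx=3.5,fy=3.5)
cv2.imwrite('pics/c6.png',np.hstack([a,b]))
E
```

```text
(no output)
```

View pics/c6.png

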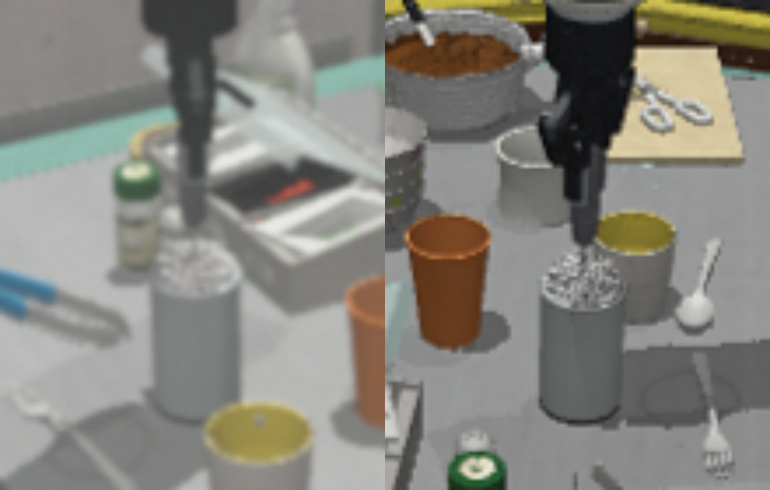

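move_arm --moves '[[[-1,-1,0],[0.1,-0.2,0]],[[0,0,10],[0,0,0]],[[0,0,10],[0,0,0]],[[0,0,10],[0,0,0]],[[0,0,8],[0,0,0]],[[0,0,6],[0,0,0]],[[0,0,3],[0,0,0]]]'

```text
time_s: 15.35
tool_pos: [0.4947, 0.1929, 0.1658]
orientation: [[0.407, 0.913, -0.005], [0.913, -0.407, -0.003], [-0.005, -0.003, -1.0]]
contact_force: [0.3, -0.0, -0.6]
finger_gap: 0.0234
```

```bash
python3 go.py .497 .194 .160
```

```text
t 15.35 p [0.4947 0.1929 0.1658] shift mm [2.  1.7 5.7] tiltfix deg [-0.2   0.28  0.  ] F [ 0.3 -0.  -0.6] T [-0.   -0.    0.09] gap 0.0234 j [-41.  20.  20. 110.  -8.  52.  49.]
```

The picture shows the bristle tops just above the tumbler's rim in both views, with the tumbler upright. I'll finish the third down and draw out.

move_arm --moves '[[[1.5,1.5,3],[-0.2,0.3,0]],[[0,0,1.5],[0,0,0]],[[0,0,0.5],[0,0,0]]]'

```text
time_s: 15.65
tool_pos: [0.497, 0.1937, 0.1602]
orientation: [[0.407, 0.913, 0.001], [0.913, -0.407, 0.001], [0.001, 0.0, -1.0]]
contact_force: [0.9, -0.3, -0.8]
finger_gap: 0.0232
```

```bash
python3 go.py .497 .194 .160
```

```text
t 15.65 p [0.497  0.1937 0.1602] shift mm [ 0.3 -0.1  0.2] tiltfix deg [ 0.02 -0.04  0.  ] F [ 0.9 -0.3 -0.8] T [ 0.01 -0.01  0.  ] gap 0.0232 j [-41.  20.  19. 110.  -8.  51.  49.]
```

move_arm --moves '[[[0,0,-6],[0,0,0]],[[0,0,-10],[0,0,0]],[[0,0,-10],[0,0,0]],[[0,0,-10],[0,0,0]],[[0,0,-10],[0,0,0]],[[0,0,-6],[0,0,0]],[[0,0,-1],[0,0,0]],[[0,0,0],[0,0,0]]]'

```text
time_s: 16.45
tool_pos: [0.4977, 0.194, 0.2204]
orientation: [[0.407, 0.913, 0.004], [0.913, -0.407, 0.003], [0.004, 0.003, -1.0]]
contact_force: [-0.1, 0.3, -1.3]
finger_gap: 0.0234
```

```bash
python3 go.py .497 .194 .351
```

```text
t 16.45 p [0.4977 0.194  0.2204] shift mm [   0.3   -0.3 -130.6] tiltfix deg [ 0.15 -0.23  0.  ] F [-0.1  0.3 -1.3] T [-0.01 -0.01 -0.02] gap 0.0234 j [-42.  16.  20. 107.  -6.  58.  47.]
```

Three strokes are done. Next I draw the brush out, well above everything, and go to the pot.

move_arm --moves '[[[0,0,-6],[0.1,-0.2,0]],[[0,0,-12],[0,0,0]],[[0,0,-15],[0,0,0]],[[0,0,-15],[0,0,0]],[[0,0,-15],[0,0,0]],[[0,0,-15],[0,0,0]],[[0,0,-15],[0,0,0]],[[0,0,-15],[0,0,0]],[[0,0,-8],[0,0,0]],[[0,0,0],[0,0,0]]]'

```text
time_s: 17.45
tool_pos: [0.4972, 0.1933, 0.3454]
orientation: [[0.408, 0.913, -0.0], [0.913, -0.408, -0.002], [-0.002, 0.0, -1.0]]
contact_force: [0.0, -0.0, -0.8]
finger_gap: 0.0237
```

```bash
python3 go.py .5733 -.1615
```

```text
t 17.45 p [0.4972 0.1933 0.3454] shift mm [-292.8  214.3    0.5] tiltfix deg [0.01 0.09 0.  ] F [ 0.  -0.  -0.8] T [-0.02 -0.04 -0.05] gap 0.0237 j [-43.  10.  21.  97.  -3.  74.  45.]
```

move_arm --moves '[[[-15,10,0],[0,0.1,0]],[[-25,18,0],[0,0,0]],[[-25,18,0],[0,0,0]],[[-25,18,0],[0,0,0]],[[-25,18,0],[0,0,0]],[[-25,18,0],[0,0,0]],[[-25,18,0],[0,0,0]],[[-25,18,0],[0,0,0]],[[-25,18,0],[0,0,0]],[[-25,18,0],[0,0,0]],[[-18,13,0],[0,0,0]],[[-10,6,0],[0,0,0]],[[-3,2,0],[0,0,0]],[[0,0,0],[0,0,0]]]'

```text
time_s: 18.85
tool_pos: [0.5619, -0.1437, 0.3376]
orientation: [[0.405, 0.914, -0.011], [0.914, -0.405, -0.002], [-0.006, -0.01, -1.0]]
contact_force: [-0.2, 0.7, -1.2]
finger_gap: 0.0232
```

```bash
python3 go.py .5733 -.1615
```

```text
t 18.85 p [ 0.5619 -0.1437  0.3376] shift mm [-11.6  17.7  -0.1] tiltfix deg [-0.55  0.37  0.  ] F [-0.2  0.7 -1.2] T [ 0.02 -0.04 -0.03] gap 0.0232 j [-16.  17.  34.  92.  -9.  75.  86.]
```

move_arm --moves '[[[-6,9,5],[-0.5,0.4,0]],[[-4,6,10],[0,0,0]],[[0,0,15],[0,0,0]],[[0,0,15],[0,0,0]],[[0,0,15],[0,0,0]],[[0,0,10],[0,0,0]],[[0,0,5],[0,0,0]]]'

```text
time_s: 19.55
tool_pos: [0.5735, -0.1564, 0.2563]
orientation: [[0.4, 0.917, 0.001], [0.917, -0.4, 0.003], [0.003, -0.001, -1.0]]
contact_force: [-0.0, 0.2, -0.6]
finger_gap: 0.0231
```

```bash
python3 go.py .573 -.1615; python3 - <<'E'
from m import *
for n in('scene','side','wrist'):
    snap(n,n+'7.png');p,d,P=load(n+'7.png');X=P[d>0]
    def near(c,r,z0,z1):return X[(np.hypot(X[:,0]-c[0],X[:,1]-c[1])<r)&(X[:,2]>z0)&(X[:,2]<z1)]
    T=near((.572,-.16),.06,.12,.185)
    if len(T)>5:
        R=np.array(arm.camera_info(n)['rotation'])[:,0]; q=T@R; lo,hi=np.percentile(q,[1,99]); print(n,len(T),' across',round(hi-lo,4),'mid',((lo+hi)/2).round(4),'pot mid',(np.array([.571,-.1615,.15])@R).round(4),R.round(2), np.percentile(T[:,:2],[1,99],axis=0).round(4).tolist())
    T=near((.571,-.16),.06,.02,.06); print(' pot body',len(T),circ(T[:,:2],.040) if len(T)>9 else '')
a=cv2.imread('pics/scene7.png');b=cv2.imread('pics/side7.png')
a=cv2.resize(a[190:330,310:430],None,fx=3.3,fy=3.3);b=cv2.resize(b[80:220,210:330],None,fx=3.3,fy=3.3)
cv2.imwrite('pics/c7.png',np.hstack([a,b]))
E
```

```text
t 19.55 p [ 0.5735 -0.1564  0.2563] shift mm [-4.9  1.6 -0. ] tiltfix deg [-0.03 -0.16  0.  ] F [-0.   0.2 -0.6] T [-0.   -0.08 -0.05] gap 0.0231 j [-13.  22.  33.  96. -13.  66.  90.]
scene 633  across 0.0606 mid 0.5727 pot mid 0.5753 [ 0.87 -0.49 -0.01] [[0.5411, -0.1873], [0.6003, -0.1286]]
 pot body 722 (array([ 0.56966584, -0.16243154]), 0.04, np.float64(0.002041755396143095))
side 280  across 0.06 mid -0.5543 pot mid -0.5513 [-1.   -0.09  0.02] [[0.5425, -0.1793], [0.6032, -0.1235]]
 pot body 281 (array([ 0.57216159, -0.16009692]), 0.04, np.float64(0.003241718529781401))
wrist 3252  across 0.0596 mid 0.0864 pot mid 0.0809 [0.4  0.92 0.  ] [[0.5421, -0.1857], [0.5971, -0.1263]]
 pot body 215 (array([ 0.57661265, -0.16148934]), 0.04, np.float64(0.0016667053621461747))
```

View pics/c7.png

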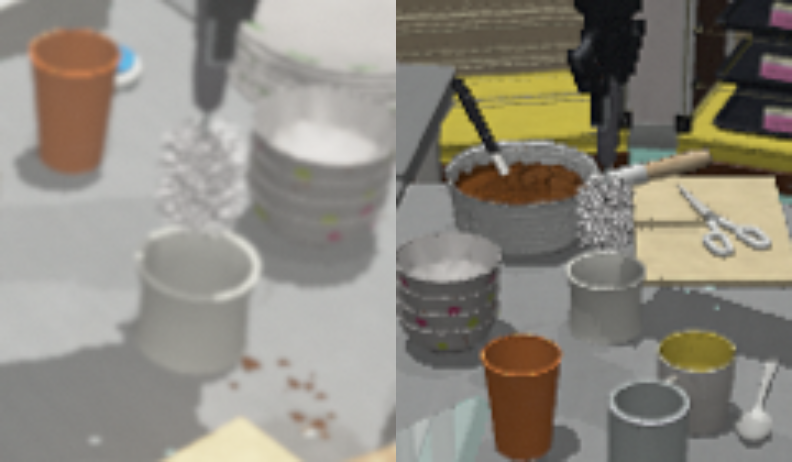

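move_arm --moves '[[[-5,1,4],[0,-0.2,0]],[[0,0,5],[0,0,0]],[[0,0,5],[0,0,0]]]'

```text
time_s: 20.0
tool_pos: [0.5735, -0.1624, 0.2447]
orientation: [[0.4, 0.917, 0.004], [0.917, -0.4, -0.001], [0.0, 0.004, -1.0]]
contact_force: [0.2, 0.6, -0.4]
finger_gap: 0.023
```

```bash
python3 go.py .5725 -.162 .160
```

```text
t 20.0 p [ 0.5735 -0.1624  0.2447] shift mm [-0.  -1.4 84.7] tiltfix deg [ 0.22 -0.01  0.  ] F [ 0.2  0.6 -0.4] T [ 0.    0.04 -0.01] gap 0.023 j [-12.  23.  33.  97. -13.  64.  91.]
```

move_arm --moves '[[[0,-1,8],[0.2,0,0]],[[0,0,10],[0,0,0]],[[0,0,12],[0,0,0]],[[0,0,12],[0,0,0]],[[0,0,10],[0,0,0]],[[0,0,8],[0,0,0]],[[0,0,5],[0,0,0]],[[0,0,3],[0,0,0]]]'

```text
time_s: 20.8
tool_pos: [0.5719, -0.1617, 0.1693]
orientation: [[0.4, 0.917, -0.002], [0.917, -0.4, 0.0], [-0.0, -0.002, -1.0]]
contact_force: [-0.3, 0.2, -1.0]
finger_gap: 0.0232
```

```bash
python3 go.py .5725 -.162 .160
```

```text
t 20.8 p [ 0.5719 -0.1617  0.1693] shift mm [-0.1  0.7  9.3] tiltfix deg [-0.1   0.02  0.  ] F [-0.3  0.2 -1. ] T [0.02 0.03 0.01] gap 0.0232 j [-11.  27.  31. 101. -16.  56.  93.]
```

move_arm --moves '[[[0,0,4],[-0.1,0,0]],[[0,0,3],[0,0,0]],[[0,0,1.5],[0,0,0]],[[0,0,0.5],[0,0,0]]]'

```text
time_s: 21.2
tool_pos: [0.5723, -0.1618, 0.1599]
orientation: [[0.4, 0.917, 0.001], [0.917, -0.4, -0.0], [-0.0, 0.001, -1.0]]
contact_force: [0.9, -0.5, -0.2]
finger_gap: 0.0229
```

```bash
python3 go.py .5725 -.162 .158
```

```text
t 21.2 p [ 0.5723 -0.1618  0.1599] shift mm [-0.1  0.3  1.9] tiltfix deg [0.06 0.   0.  ] F [ 0.9 -0.5 -0.2] T [-0.04 -0.01  0.01] gap 0.0229 j [-11.  28.  31. 102. -17.  55.  93.]
```

move_arm --moves '[[[0,0,1],[0,0,0]],[[0,0,0.5],[0,0,0]]]'

```text
time_s: 21.4
tool_pos: [0.5725, -0.1618, 0.1586]
orientation: [[0.4, 0.917, 0.002], [0.917, -0.4, -0.001], [0.0, 0.002, -1.0]]
contact_force: [-0.5, -0.3, -0.1]
finger_gap: 0.0236
```

move_arm --moves '[[[0,0,0],[0,0,0]],[[0,0,0],[0,0,0]],[[0,0,0],[0,0,0]],[[0,0,0],[0,0,0]],[[0,0,0],[0,0,0]],[[0,0,0],[0,0,0]]]' --claw 80

```text
time_s: 22.0
tool_pos: [0.5728, -0.1619, 0.1592]
orientation: [[0.4, 0.917, 0.002], [0.917, -0.4, -0.001], [0.0, 0.003, -1.0]]
contact_force: [-0.1, 0.1, 0.3]
finger_gap: 0.0802
```

```bash
python3 go.py .573 -.162 .158; python3 - <<'E'
from m import *
for n in('scene','side'): snap(n,n+'8.png')
a=cv2.imread('pics/scene8.png');b=cv2.imread('pics/side8.png')
a=cv2.resize(a[190:330,310:430],None,fx=3.3,fy=3.3);b=cv2.resize(b[80:220,210:330],None,fx=3.3,fy=3.3)
cv2.imwrite('pics/c8.png',np.hstack([a,b]))
E
```

```text
t 22.0 p [ 0.5728 -0.1619  0.1592] shift mm [0.  0.2 1.2] tiltfix deg [ 0.15 -0.02  0.  ] F [-0.1  0.1  0.3] T [ 0.01 -0.   -0.02] gap 0.0802 j [-10.  28.  31. 102. -17.  55.  94.]
```

View pics/c8.png

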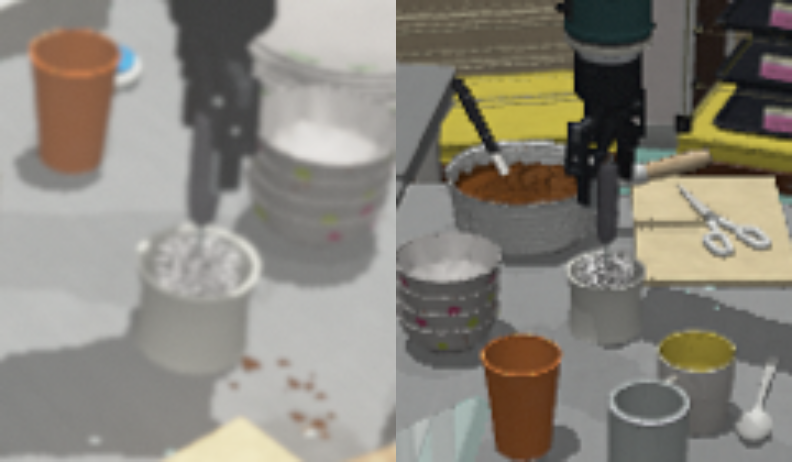

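The brush stands upright in the pot and the fingers are open. I retreat straight up.

move_arm --moves '[[[0,0,-6],[0.1,0,0]],[[0,0,-12],[0,0,0]],[[0,0,-15],[0,0,0]],[[0,0,-15],[0,0,0]],[[0,0,-15],[0,0,0]],[[0,0,-20],[0,0,0]],[[0,0,-20],[0,0,0]],[[0,0,-20],[0,0,0]],[[0,0,-20],[0,0,0]],[[0,0,-10],[0,0,0]],[[0,0,0],[0,0,0]],[[0,0,0],[0,0,0]]]'

```text
time_s: 23.3
tool_pos: [0.5723, -0.1631, 0.3303]
orientation: [[0.401, 0.916, 0.008], [0.916, -0.401, -0.001], [0.002, 0.008, -1.0]]
contact_force: [0.0, -0.1, -1.3]
finger_gap: 0.0801
```

```bash
python3 go.py .573 -.162 .158; python3 - <<'E'
from m import *
A=[]
for n in('scene','side','wrist'):
    snap(n,n+'9.png');p,d,P=load(n+'9.png');X=P[d>0]
    def near(c,r,z0,z1):return X[(np.hypot(X[:,0]-c[0],X[:,1]-c[1])<r)&(X[:,2]>z0)&(X[:,2]<z1)]
    for z0,z1 in((.13,.16),(.16,.19)):
        T=near((.573,-.162),.03,z0,z1); print(n,'handle',len(T),circ(T[:,:2],.0125)[::2] if len(T)>5 else '')
    T=near((.573,-.162),.02,.15,.25); print(' top',T[:,2].max() if len(T) else '')
    T=near((.571,-.16),.06,.068,.08);c=T[:,:2];R=np.hypot(*(c-[.571,-.16]).T);print(' pot rim',len(T),circ(c[R>.036],.0445)[::2] if len(T)>9 else '')
    T=near((.496,.193),.055,.126,.14); print(' tumb',len(T),circ(T[:,:2],.036)[::2] if len(T)>9 else '')
E
```

```text
t 23.3 p [ 0.5723 -0.1631  0.3303] shift mm [  0.9  -1.2 172.3] tiltfix deg [ 0.46 -0.14  0.  ] F [ 0.  -0.1 -1.3] T [ 0.   -0.03 -0.03] gap 0.0801 j [-14.  18.  34.  91. -11.  73.  89.]
scene handle 102 (array([ 0.57145241, -0.16028924]), np.float64(0.001642079502689758))
scene handle 106 (array([ 0.57165423, -0.16053277]), np.float64(0.0017254983496523839))
 top 0.22108427893341653
 pot rim 378 (array([ 0.56995132, -0.16210724]), np.float64(0.002278589133664569))
 tumb 109 (array([0.49425472, 0.19204337]), np.float64(0.0027272579903469376))
side handle 40 (array([ 0.57226435, -0.16245297]), np.float64(0.003736328752687794))
side handle 53 (array([ 0.57169822, -0.16138175]), np.float64(0.0029025315931063716))
 top 0.22094899551566127
 pot rim 138 (array([ 0.57214077, -0.15938747]), np.float64(0.0033343556277104698))
 tumb 96 (array([0.49663115, 0.19474422]), np.float64(0.002517641544145016))
wrist handle 107 (array([ 0.57211298, -0.16122334]), np.float64(0.0002494526888268375))
wrist handle 116 (array([ 0.57228347, -0.16139786]), np.float64(0.00018468412305793101))
 top 0.2206149897700908
 pot rim 1274 (array([ 0.57163979, -0.16096494]), np.float64(0.0017404064374192843))
 tumb 210 (array([0.49648714, 0.19241105]), np.float64(0.0016030691927874066))
```

View pics/scene9.png

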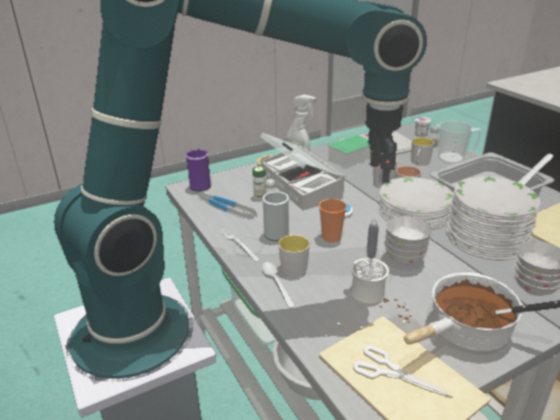

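Brush top is at 0.2206 m, where 0.220 m means fully home. The handle is upright over the pot's centre, and the tumbler, pot, beaker and mug are in place.

```bash
python3 -c "
from cell import arm
print(arm.sign_off())"
```

```text
the job is handed in; nothing more can be done
None
```

The plain steel tumbler has been scrubbed with three strokes. The brush is back in its white pot, bristles down and released, and the job was handed in at about 23.5 s of the 70 s allowed. No verdict was reported.

- **Strokes:** By the arm's readings, each stroke ran from at most 5 mm above the inner floor up to about 60 mm. A picture at the top of the second stroke showed the bristles coming out at the mouth.
- **Brush in its pot:** The top of the brush measured 0.2206 m, against 0.220 m when fully home. The handle was upright and within about 1 mm of the pot's centre in the wrist camera. The scene and side cameras were rougher, differing by about 2–3 mm.
- **Other things:** The tumbler and the pot measured within about 1 mm of where they started. The beaker and the mug I only checked by eye, and they looked upright and unmoved. The open gripper ended about 110 mm above the brush, touching nothing.
- **Floor contact too hard:** On the first stroke, my last small push to find the floor read 37 N upward, close to the 40 N limit. The reading is taken after each move, so a brief higher peak can't be ruled out. I stayed about 4–5 mm off the floor for the other two strokes.

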